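Fetch the sample caddy out of the cabinet and onto the scale

ROBOT

A 6-joint arm with a two-finger parallel gripper is mounted at the origin on the work surface. World frame = base frame: x ahead of the robot, y to its left, z up, the work surface at z = 0. Lengths are in m, angles in rad, forces in N, time in s.
With the tool pointing down it reaches from about 0.375 to 0.9 m from the base axis. Payload 3.1 kg.
Tool frame: the origin (TCP) lies midway between the tips of the shut fingers; the grasp point (between the pads) lies 19 mm behind it; z points along the fingers, y is the line along which they close (so a half turn about z gives the same grasp; the last joint's range is limited). The gripper opens to 85 mm and grips with 20 to 120 N. Pads are 22 mm wide; open, the fingers measure 114 mm over their backs; the gripper's body (76 mm by 85 mm) begins 54 mm behind the grasp point. The pads swing forward as they close: fully open they stand 13 mm farther back than shut.
Start: joints at [-1.327, 0.527, 1.433, -0, 1.181, -0.178], TCP at [0.256, -0.57, 0.231] pointing down, gripper open.
Joint ranges: [-3.08, 3.08], [-0.75, 2.2], [0.22, 2.44], [-1.43, 4.57], [0, 2.65], [-2.85, 2.85]. Speed limits (rad/s): [2.79, 2.79, 3.14, 3.14, 3.14, 3.14].

INTERFACE

Orientations are given as a unit quaternion [x, y, z, w].
In Python, from station import manip gives the robot as it stands.
- The arm moves only by the tool step_arm, never from a script. Its argument "targets" is text: rows parted by semicolons, each of 4 numbers parted by spaces: the shift along the tool's x, y, z in mm, then the turn about the tool's z in degrees. A call has 1 to 12 rows; each row is the pose to reach, as a shift and turn from the pose commanded when the call began, along the tool's axes at that moment; what a row does not reach only later rows make up. A row lasts 1/10 s, in which the tool goes at most 50 mm and 8.59 degrees, less where a joint would pass 70% of its speed; a pose out of reach is approached as far as the arm can. A call with a gripper value outside its range is refused whole. "gripper" is the closure, from 0 (fully open) to 1 (shut), set as the call begins (left out, the last holds). The fingers move at their own pace and stop on an object; "squeeze" is the grip in N (left out, the last holds). Time passes only in rows, so rows that repeat a pose let the fingers close. It gives the time, the measured TCP pose, the force, the opening and the grip force at its end, in the units of the state.
- manip.sense(): the state, without advancing time (a new reading comes with each control period).
- manip.snapshot(name): name is "scene" or "top" or "wrist"; returns the picture (420x560x3 uint8, red, green, blue); there is no depth.
- manip.get_calibration(name): a dict with "fov_y" (degrees; the focal length in pixels is half the picture's height over the tangent of half this angle, whatever the lens; pixels are square), "cx", "cy" (the principal point, pixels), "extrinsics" (4x4, takes a point from camera to world coordinates); the wrist camera has in their place "tool_from_camera" (4x4, takes a point from camera to tool coordinates, whose origin is the TCP and whose axes are the flange's). Camera axes: x right, y down, z forward; pixel columns grow to the right and rows downward; lengths in m; the calibration is good to about 2 mm. A picture is of the moment at which its call begins: read the wrist's pose just before it. get_calibration takes no time and is no camera call.
- manip.sign_off(): hands the job in; it is judged then, once.
Trained networks look in the newest picture that a camera, given by its name, has taken for a name from the list of things; names that differ only in an ending like _2 or _b are one class to them, and where a whole thing is asked for, a point or a joint stands for the part that bears it (a point fixed in the world has none). Each returns a list of dicts, best first, with "p" (0 to 1); they miss things now and then, are a little off and sometimes report something else, mostly with a low value. They report only what shows in the picture. A call takes as long as a camera call.
- manip.recognise(camera, query): "position" ([column, row] in pixels, amid what is visible of it).
- manip.masks_of(camera, query): "pixels" (420x560 bool, what is visible of it) and "position" ([column, row] in pixels, amid what is visible of it).
- manip.mark_of(camera, query): "position" ([column, row] in pixels: a listed point, or the origin of a listed thing).
The state is a dict: "t": time; "q": joint angles; "qd": joint speeds; "tau": joint torques, N m; "tcp_pos": TCP position; "tool_rot": TCP orientation; "force": force on the tool from outside, world axes, zero at the start; "ft_torque": the same for the moment, N m; "finger_gap": opening from 0.0 (shut) to 1.0 (fully open); "gripper_force": force on a finger pad.
Only numpy, scipy, OpenCV 4.12 (cv2) and the standard library are available. Lean on these libraries where they do the work, as an engineer would, in place of code of your own. Each camera call takes 0.05 s, during which the arm holds its last target. There are 200 camera calls.

TASK

Open the low sample cabinet's white door wide and leave it open, draw the caddy inside fully out onto the loading shelf by the tab on its front, and let go of it there. Then take it by its top handle, carry it level and set it down (do not drop it) in the middle of the bench scale's steel pan, square to the pan either way, and let go. Both jars must stay standing in the caddy, and the bottle, tub and measuring board must be left where they are.

Things in the scene. Friction and masses are not known exactly. Their poses are not given: they have to be found in the camera images.
- cabinet: Fixed low grey cabinet with a white door, 200 wide (y), 240 deep (x), 152 high, its mouth behind the door. Origin: centre of the mouth plane at table height; +x points into the cabinet, +y to the hinge side, z up. An aluminium plate 15 thick is its floor and juts out 180 before the mouth (220 wide): the loading shelf, top at z = 15. Mouth: 176 wide, z = 15 to 140; the roof is 12 thick.
- door (a joint): Angle of the cabinet's door in rad: 0 closed, grows as it swings out and (from above) clockwise about the hinge, up to 1.9. It stays where it is left; about 0.1 Nm of friction, no latch. It may start slightly ajar.
- door_hinge (a point): Point on the vertical hinge axis, at the mouth plane and the cabinet's +y edge (100 from its centre), at the height of door_handle.
- door_handle (a point): Grip point on the handle, a vertical round dark steel bar, 12 diameter, 76 long, 42 off the door's face; 116 above the table, 29 below the bar's top end. Closed, it lies 96 out (-x) from the mouth plane and 170 from the hinge axis towards -y. Door: hollow, 200 wide, 54 thick, top at 150. Turns with the door: x is the door's normal (into the cabinet when closed), z up.
- caddy: Loose grey plastic caddy standing in the cabinet on its floor plate, about 0.32 kg plus two jars of 0.06 kg; tray 130 long (x) by 110 wide (y), walls 34 high, four pockets. Origin: centre of its underside; x runs lengthwise, -x to its front (towards the door), z up.
- caddy_tab (a point): Pull tab: an upright fin on the middle of the caddy's front, 10 thick (y), reaching 42 forward of the front wall, 18 to 110 above the caddy's underside. This point is in it, 95 in front of the caddy's centre and 93 above its underside, and starts 20 to 28 before the mouth plane (inside the hollow door while that is closed). Axes as the caddy's.
- caddy_grip (a point): Centre of the caddy's top handle, a bar 100 long (x), 16 thick (y), 24 high, on a rib 8 thick along the middle of the caddy; this point is 105 above the caddy's underside, the bar's top is 117. Clear on both sides above the jars (jar tops at 66 over the underside). Axes as the caddy's.
- jar_a: Small loose glass jar with white cap, 36 diameter, 62 high, standing in a pocket at the caddy's front left. Origin: centre of its underside, z up.
- jar_b: Second such jar, in the pocket diagonally opposite. Origin: centre of its underside, z up.
- scale: Fixed bench scale, white body 250 (x) by 200 (y), display at its -x end, 38 high there. Origin: under the middle of the part below the pan, at table height (10 towards -x from pan centre); z up.
- scale_pan (a point): Centre of the top face of the scale's square steel pan, 190 by 190, 55 above the table; its sides run along its x and y axes.
- bottle: Bystander: white bottle, 60 diameter, 170 high. Origin: centre of underside.
- tub: Bystander: round blue plastic bowl, 100 across, 60 high. Origin: centre of underside.
- board: Bystander: loose fish measuring board, 300 by 90 by 12 with an upright stop 52 high at one end. Origin: centre of underside.

How it is judged:
By the outcome, as a careful person would: the job done as asked, in the order asked, and still so for the second after the job is handed in, with the robot touching nothing.
It also fails if it takes over 70 s, if anything falls off the work surface, if the arm or the gripper's body presses on something with over 40 N, if the wrist force passes 120 N, or if a joint passes its speed limit or range.

## Working session

There is one attempt and no reset: what is moved stays moved. The work goes in short steps, Python scripts to look and compute and a tool call to move; the robot and the scene stay as the last step left them, time stands still between calls to the robot, and variables do not carry over. Pictures are saved under pics/ and viewed, at most 10 in all, crops included, and the job is handed in when it is done.

Besides the shell and the picture viewer there is one more tool, called as a command line: name --argument value ..., lists and objects as JSON in quotes. step_arm: Moves the arm, as the interface text tells. Its arguments: {"type":"object","properties":{"targets":{"type":"string"},"gripper":{"type":"number"},"squeeze":{"type":"number"}},"required":["targets"]}

```bash
ls; mkdir -p pics; cat > h.py <<'E'
import numpy as np, cv2
from scipy.spatial.transform import Rotation as R
from station import manip as m
def cam(name):
    c=m.get_calibration(name); f=210/np.tan(np.radians(c['fov_y'])/2)
    if 'extrinsics' in c: T=np.array(c['extrinsics'])
    else:
        s=m.sense(); W=np.eye(4); W[:3,:3]=R.from_quat(s['tool_rot']).as_matrix(); W[:3,3]=s['tcp_pos']
        T=W@np.array(c['tool_from_camera'])
    return f,c['cx'],c['cy'],T
def at_z(C,p,z):
    f,cx,cy,T=C; d=T[:3,:3]@np.array([(p[0]-cx)/f,(p[1]-cy)/f,1.]); o=T[:3,3]
    return o+d*(z-o[2])/d[2]
def proj(C,X):
    f,cx,cy,T=C; v=T[:3,:3].T@(np.array(X)-T[:3,3]); return np.array([f*v[0]/v[2]+cx,f*v[1]/v[2]+cy])
def save(name,fn):
    im=m.snapshot(name); cv2.imwrite('pics/'+fn,cv2.cvtColor(np.asarray(im),cv2.COLOR_RGB2BGR)); return im
E
python3 - <<'E'
from h import *
np.set_printoptions(precision=4,suppress=True)
Z=dict(cabinet=0,door=.1,door_hinge=.116,door_handle=.116,caddy=.015,caddy_tab=.108,scale=0,scale_pan=.055,bottle=0,tub=0,board=0)
for n in ['top','scene']:
    C=cam(n); save(n,n+'0.png'); print(n,C[3][:3,3],C[3][:3,2])
    for q,z in Z.items():
        for r in m.mark_of(n,q)[:2]: print(q,round(r['p'],2),np.round(r['position']),at_z(C,r['position'],z)[:2])
s=m.sense();print(s['tcp_pos'],s['tool_rot'],s['t'],R.from_quat(s['tool_rot']).as_matrix())
E
python3 -c "
import cv2,numpy as np
a=cv2.imread('pics/top0.png');b=cv2.imread('pics/scene0.png')
cv2.imwrite('pics/both.png',cv2.resize(np.vstack([a,b]),(400,600)))"
```

```text
pics
top [0.4942 0.1123 1.5539] [ 0.075   0.0012 -0.9972]
cabinet 0.72 [280. 191.] [0.6602 0.1199]Traceback (most recent call last):
  File "<stdin>", line 7, in <module>
ValueError: it knows: board, bottle, cabinet, caddy, caddy_grip, caddy_tab, door_handle, door_hinge, jar, scale, scale_pan, tub
[ WARN:0@0.010] global loadsave.cpp:275 findDecoder imread_('pics/scene0.png'): can't open/read file: check file path/integrity
Traceback (most recent call last):
ValueError: all the input arrays must have same number of dimensions, but the array at index 0 has 3 dimension(s) and the array at index 1 has 2 dimension(s)
```

View pics/top0.png

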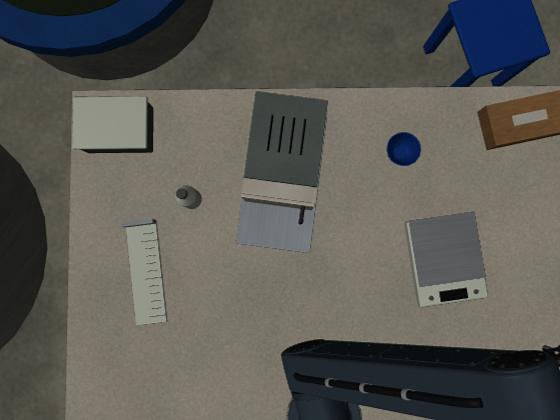

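The top view shows the cabinet at (287,140), the white door at (280,192), its handle at (303,215) and the shelf at (275,227). The scale is at (447,258), the tub at (404,149), the bottle at (187,196) and the board at (147,272).

```bash
python3 - <<'E'
from h import *
np.set_printoptions(precision=4,suppress=True)
Z=dict(cabinet=0,door_hinge=.116,door_handle=.116,caddy=.015,caddy_tab=.108,scale=0,scale_pan=.055,bottle=0,tub=0,board=0)
for n in ['top','scene']:
    C=cam(n); save(n,n+'0.png'); print(n,C[3][:3,3],C[3][:3,2])
    for q,z in Z.items():
        for r in m.mark_of(n,q)[:1]: print(q,round(r['p'],2),np.round(r['position']),at_z(C,r['position'],z)[:2])
C=cam('top')
# shelf corners and pan corners by eye (top picture)
for q,z,p in [('shelf fl',.015,(237,244)),('shelf fr',.015,(309,252)),('roof bl',.152,(256,92)),('roof br',.152,(327,100)),('handle top',.145,(302,208)),('pan fl',.055,(416,285)),('pan bl',.055,(407,219)),('pan br',.055,(475,212)),('pan fr',.055,(486,279))]:
    print(q,at_z(C,p,z))
s=m.sense();print(s['tcp_pos'],s['t'],R.from_quat(s['tool_rot']).as_matrix())
E
```

```text
top [0.4942 0.1123 1.5539] [ 0.075   0.0012 -0.9972]
cabinet 0.79 [279. 190.] [0.6653 0.1223]
door_handle 0.73 [300. 218.] [0.5728 0.0639]
scale 0.74 [445. 254.] [ 0.4691 -0.3667]
scale_pan 0.75 [445. 249.] [ 0.4839 -0.3513]
bottle 0.55 [189. 198.] [0.6423 0.3899]
board 0.69 [145. 275.] [0.4161 0.5201]
scene [ 0.9576 -0.0985  1.1218] [-0.3239  0.1958 -0.9256]
cabinet 0.63 [291. 243.] [0.6714 0.1194]
door_hinge 0.56 [325. 211.] [0.6775 0.2178]
door_handle 0.76 [253. 204.] [0.5597 0.0738]
scale 0.93 [106. 276.] [ 0.4807 -0.3514]
scale_pan 0.65 [ 99. 273.] [ 0.4887 -0.3524]
bottle 0.8 [360. 186.] [0.6335 0.3874]
tub 0.78 [197. 347.] [ 0.7747 -0.2312]
board 0.57 [355. 118.] [0.4352 0.5144]
shelf fl [0.5042 0.2466 0.015 ]
shelf fr [0.4789 0.0356 0.015 ]
roof bl [0.9174 0.1815 0.152 ]
roof br [ 0.8932 -0.0122  0.152 ]
handle top [0.5988 0.0594 0.145 ]
pan fl [ 0.3831 -0.2651  0.055 ]
pan bl [ 0.571  -0.2447  0.055 ]
pan br [ 0.5893 -0.4403  0.055 ]
pan fr [ 0.3982 -0.4645  0.055 ]
[ 0.2565 -0.5699  0.2313] 1.2 [[ 0.912   0.4103 -0.    ]
 [ 0.4103 -0.912   0.0001]
 [ 0.     -0.0001 -1.    ]]
```

View pics/scene0.png

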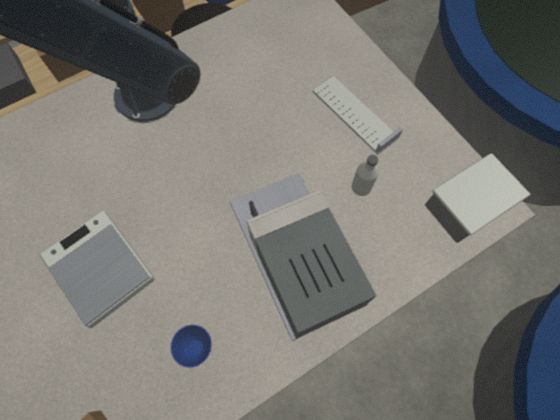

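step_arm --targets "40 -33 -10 -8;80 -66 -20 -16;120 -100 -30 -24;160 -133 -40 -32;200 -166 -50 -40;240 -200 -50 -48;280 -232 -50 -56;320 -266 -50 -64;360 -299 -50 -72;400 -332 -50 -80;440 -365 -50 -88;480 -398 -50 -96" --gripper 0

```text
t: 2.4
tcp_pos: [0.5192, -0.0333, 0.2816]
tool_rot: [0.496, 0.868, 0.0, 0.0]
force: [0.9, -0.7, -0.1]
finger_gap: 0.998
gripper_force: 0.0
```

```bash
python3 - <<'E'
from h import *
np.set_printoptions(precision=4,suppress=True)
s=m.sense();Rm=R.from_quat(s['tool_rot']).as_matrix();print(s['tcp_pos'],s['t'],s['q'],Rm)
print(m.get_calibration('wrist'))
print("to go (mm)",Rm.T@(np.array([.55,.065,.28])-s['tcp_pos'])*1000,"yaw now",np.degrees(np.arctan2(Rm[1,0],Rm[0,0])))
E
```

```text
[ 0.5192 -0.0333  0.2816] 2.4 [-0.2789  0.3254  1.6309 -0.0001  1.1844 -0.8122] [[-0.5084  0.8611  0.0008]
 [ 0.8611  0.5084 -0.0004]
 [-0.0007  0.0005 -1.    ]]
{'fov_y': 70.58100667264773, 'cx': 283.2573452345619, 'cy': 208.9838450900332, 'tool_from_camera': array([[ 0.0001, -0.9488, -0.3157,  0.0818],
       [ 1.    , -0.0002,  0.0009, -0.0001],
       [-0.0009, -0.3157,  0.9488, -0.1425],
       [ 0.    ,  0.    ,  0.    ,  1.    ]])}
to go (mm) [68.959  76.5086  1.6344] yaw now 120.55783776198928
```

step_arm --targets "12 12 0 -8;24 25 0 -16;36 38 0 -24;48 50 0 -32;60 65 0 -40;69 76 0 -48;69 76 0 -52;69 76 0 -52;69 76 0 -52"

```text
t: 3.3
tcp_pos: [0.5493, 0.0626, 0.2813]
tool_rot: [0.069, 0.998, -0.0, -0.0]
force: [0.0, 0.8, 0.3]
finger_gap: 0.999
gripper_force: 0.0
```

```bash
python3 - <<'E'
from h import *
np.set_printoptions(precision=4,suppress=True)
C=cam('wrist'); save('wrist','w1.png')
for q,z in dict(door_handle=.116,door_hinge=.116,cabinet=0).items():
    for r in m.mark_of('wrist',q)[:1]: print(q,round(r['p'],2),np.round(r['position']),at_z(C,r['position'],z))
M=np.array([.669,.118,0]);a=np.radians(-6.95);ex=np.array([np.cos(a),np.sin(a),0]);ey=np.array([-ex[1],ex[0],0])
for n,(x,y,z) in dict(h_closed=(-.096,-.07,.116),h_top=(-.096,-.07,.145),door_fl=(-.054,-.1,.15),door_fr=(-.054,.1,.15),shelf_r=(-.18,-.11,.015)).items(): print(n,proj(C,M+x*ex+y*ey+[0,0,z]))
s=m.sense();Rm=R.from_quat(s['tool_rot']).as_matrix();print(s['tcp_pos'],s['q'],np.degrees(np.arctan2(Rm[1,0],Rm[0,0])))
E
```

```text
door_handle 0.75 [287. 203.] [0.5635 0.065  0.116 ]
door_hinge 0.32 [505. 197.] [0.5898 0.2989 0.116 ]
cabinet 0.69 [331. 239.] [0.6676 0.1214 0.    ]
h_closed [282.4546 204.7301]
h_top [282.3898 213.5458]
door_fl [253.797  254.2712]
door_fr [449.4215 251.4542]
shelf_r [251.3227 121.5334]
[0.5493 0.0623 0.2813] [-0.0892  0.3732  1.5542 -0.      1.2142 -1.523 ] 172.15316907632862
```

View pics/w1.png

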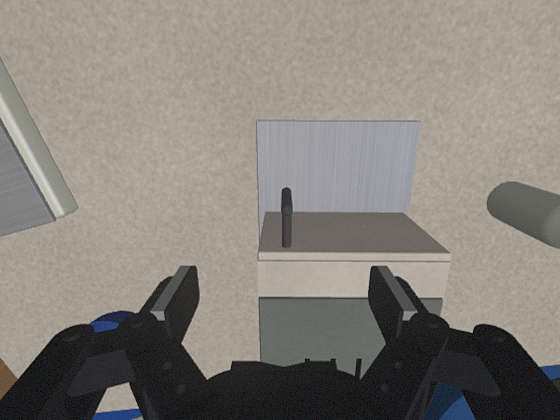

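The wrist view shows the bar from (287,188) to (287,247), the door top edge at row 252 and the shelf's front edge at row 121. The door is shut, or nearly so, and the bar's position matches the model.

step_arm --targets "-8 3 35 0;-14 5 70 0;-14 5 105 0;-14 5 135 0;-14 5 160 0;-14 5 175 0;-14 5 184 0;-14 5 184 0"

```text
t: 4.3
tcp_pos: [0.5633, 0.0655, 0.0963]
tool_rot: [0.068, 0.998, 0.0, -0.001]
force: [0.1, 0.7, -0.3]
finger_gap: 0.999
gripper_force: 0.0
```

step_arm --targets "0 0 0 0;0 0 0 0;0 0 0 0;0 0 0 0;0 0 0 0;0 0 0 0" --gripper 1 --squeeze 40

```text
t: 4.9
tcp_pos: [0.5628, 0.0647, 0.0979]
tool_rot: [0.067, 0.998, -0.001, -0.001]
force: [-2.6, -4.3, 4.4]
finger_gap: 0.126
gripper_force: 39.0
```

```bash
python3 - <<'E'
import numpy as np
r0=np.array([.5633-.682,.0655-.2187])*195.2/193.8*1000
yaw=np.radians(172.15)
def rows(th0,ths):
    ro=lambda t:(lambda a:np.array([[np.cos(a),-np.sin(a)],[np.sin(a),np.cos(a)]])@r0)(-np.radians(t))
    y=yaw-np.radians(th0);ex=np.array([np.cos(y),np.sin(y)]);ey=np.array([np.sin(y),-np.cos(y)])
    for t in ths:
        d=ro(t)-ro(th0);print(f"{ex@d:.0f} {ey@d:.0f} 0 {t-th0}",end=';')
    print()
rows(0,[2,5,9,13,17,21,25,29,33,37,41,45]);rows(45,[49,53,57,61,65,69,73,77,81,85,89,93])
E
```

```text
6 4 0 2;14 9 0 5;25 17 0 9;36 26 0 13;45 36 0 17;54 46 0 21;62 57 0 25;70 68 0 29;76 80 0 33;82 93 0 37;87 105 0 41;91 118 0 45;
12 7 0 4;23 15 0 8;33 24 0 12;43 33 0 16;52 44 0 20;60 54 0 24;68 66 0 28;75 77 0 32;81 90 0 36;86 102 0 40;90 115 0 44;94 128 0 48;
```

step_arm --targets "6 4 0 2;14 9 0 5;25 17 0 9;36 26 0 13;45 36 0 17;54 46 0 21;62 57 0 25;70 68 0 29;76 80 0 33;82 93 0 37;87 105 0 41;91 118 0 45"

```text
t: 6.1
tcp_pos: [0.4896, 0.1953, 0.0979]
tool_rot: [0.446, 0.895, -0.0, 0.0]
force: [0.5, -0.8, 1.8]
finger_gap: 0.128
gripper_force: 39.2
```

step_arm --targets "12 7 0 4;23 15 0 8;33 24 0 12;43 33 0 16;52 44 0 20;60 54 0 24;68 66 0 28;75 77 0 32;81 90 0 36;86 102 0 40;90 115 0 44;94 128 0 48"

```text
t: 7.3
tcp_pos: [0.5365, 0.3469, 0.0979]
tool_rot: [0.771, 0.637, 0.001, 0.001]
force: [4.8, -6.0, 1.0]
finger_gap: 0.126
gripper_force: 39.3
```

```bash
python3 - <<'E'
from h import *
np.set_printoptions(precision=4,suppress=True)
s=m.sense();print(s['tcp_pos'],s['q'],s['t']);C=cam('top');save('top','top1.png')
for q in['door_handle','bottle','caddy_tab','caddy','caddy_grip']:
    for r in m.mark_of('top',q)[:1]: print(q,r, at_z(C,r['position'],dict(door_handle=.116,bottle=0,caddy_tab=.108,caddy=.015,caddy_grip=.12)[q]))
E
```

```text
[0.5365 0.3469 0.0979] [ 0.4004  0.7093  1.5027 -0.0028  0.9273  0.5924] 7.3
door_handle {'position': [196.4, 232.7], 'p': 0.91} [0.5356 0.3493 0.116 ]
bottle {'position': [189.1, 199.8], 'p': 0.76} [0.6372 0.3905 0.    ]
caddy_tab {'position': [272.2, 194.6], 'p': 0.49} [0.6396 0.1403 0.108 ]
caddy {'position': [241.0, 178.9], 'p': 0.55} [0.6966 0.2342 0.015 ]
```

View pics/top1.png

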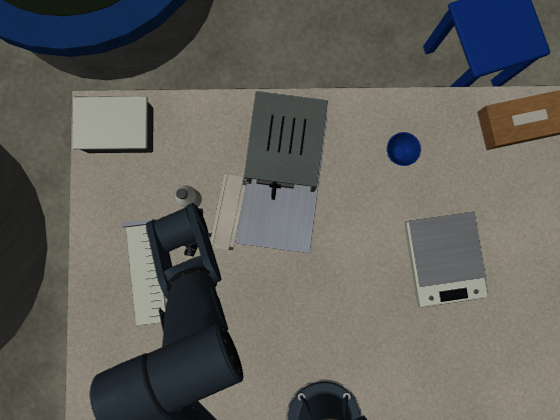

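The top view shows the door swung clear, about 93° open (215–240, 175–248). The bottle is still at (188,197), and the dark tab sticks out of the mouth at (274,190).

step_arm --targets "0 0 0 0;0 0 0 0;0 0 0 0;0 0 0 0;0 0 -20 0;0 0 -50 0;0 0 -90 0;0 0 -130 0;0 0 -170 0;0 0 -180 0" --gripper 0

```text
t: 8.6
tcp_pos: [0.5369, 0.3485, 0.283]
tool_rot: [0.77, 0.638, 0.005, 0.001]
force: [0.2, 0.4, 0.8]
finger_gap: 1.002
gripper_force: 0.0
```

```bash
python3 - <<'E'
from h import *
s=m.sense();Rm=R.from_quat(s['tool_rot']).as_matrix();print(s['t'],s['tcp_pos'],np.round(Rm.T@(np.array([.595,.135,.28])-s['tcp_pos'])*1000),np.degrees(np.arctan2(Rm[1,0],Rm[0,0])))
E
```

```text
8.6 [0.53692216 0.34849553 0.28297242] [-199.   97.    3.] 79.25486749121225
```

step_arm --targets "-20 10 0 -8;-40 20 0 -16;-60 30 0 -24;-80 40 0 -32;-100 50 0 -40;-120 60 0 -48;-140 68 0 -56;-160 78 0 -64;-180 88 0 -72;-199 97 0 -80;-199 97 0 -88;-199 97 0 -93"

```text
t: 9.8
tcp_pos: [0.5924, 0.1328, 0.2762]
tool_rot: [0.066, 0.998, 0.0, -0.001]
force: [-0.4, 0.2, 0.8]
finger_gap: 1.0
gripper_force: 0.0
```

step_arm --targets "0 0 0 0;0 0 0 0"

```text
t: 10.0
tcp_pos: [0.5924, 0.1337, 0.2766]
tool_rot: [0.069, 0.998, 0.0, -0.001]
force: [-0.2, -0.5, 0.7]
finger_gap: 0.999
gripper_force: 0.0
```

```bash
python3 - <<'E'
from h import *
np.set_printoptions(precision=4,suppress=True)
C=cam('wrist'); save('wrist','w2.png')
for q,z in dict(door_handle=.116,caddy_tab=.108,caddy=.015).items():
    for r in m.mark_of('wrist',q)[:1]: print(q,round(r['p'],2),np.round(r['position']),at_z(C,r['position'],z))
s=m.sense();Rm=R.from_quat(s['tool_rot']).as_matrix();print(s['t'],s['tcp_pos'],s['q'],np.degrees(np.arctan2(Rm[1,0],Rm[0,0])))
E
```

```text
door_handle 0.92 [493. 104.] [0.5338 0.3464 0.116 ]
caddy_tab 0.91 [295. 234.] [0.6456 0.1403 0.108 ]
caddy 0.77 [293. 263.] [0.7328 0.1297 0.015 ]
10.2 [0.5927 0.1338 0.2772] [ 0.0384  0.4566  1.424   0.      1.2613 -1.3964] 172.20525083292367
```

View pics/w2.png

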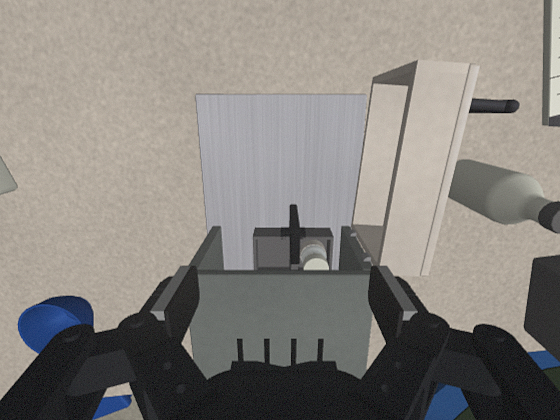

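The wrist view shows the tab as an upright dark fin at column 294 (rows 205–265), with the tray front wall flat at row 230. The roof edge is at row 270 and the door stands clear at columns 360–475.

step_arm --targets "-24 7 0 0;-48 13 20 0;-48 13 60 0;-48 13 100 0;-48 13 135 0;-48 13 160 0;-48 13 175 0;-48 13 184 0;-48 13 184 0"

```text
t: 11.1
tcp_pos: [0.642, 0.14, 0.0927]
tool_rot: [0.068, 0.998, -0.0, -0.001]
force: [-0.9, 0.6, 0.4]
finger_gap: 1.002
gripper_force: 0.0
```

step_arm --targets "0 0 0 0;0 0 0 0;0 0 0 0;0 0 0 0;0 0 0 0;0 0 0 0" --gripper 1 --squeeze 40

```text
t: 11.7
tcp_pos: [0.6424, 0.1398, 0.0939]
tool_rot: [0.068, 0.998, -0.0, 0.0]
force: [-1.0, -0.2, 2.2]
finger_gap: 0.111
gripper_force: 40.5
```

step_arm --targets "4 0 0 0;12 0 0 0;26 0 0 0;42 0 0 0;58 0 0 0;74 0 0 0;90 0 0 0;106 0 0 0;122 0 0 0;138 0 0 0;150 0 0 0;156 0 0 0"

```text
t: 12.9
tcp_pos: [0.4874, 0.1613, 0.0938]
tool_rot: [0.068, 0.998, 0.0, 0.001]
force: [3.4, -0.7, 0.3]
finger_gap: 0.108
gripper_force: 40.1
```

step_arm --targets "0 0 0 0;0 0 0 0;0 0 0 0;0 0 0 0;0 0 -10 0;0 0 -40 0;0 0 -80 0;0 0 -120 0;0 0 -160 0;-20 0 -190 0;-40 0 -190 0;-40 0 -190 0" --gripper 0

```text
t: 14.1
tcp_pos: [0.5301, 0.1553, 0.2855]
tool_rot: [0.068, 0.998, 0.0, 0.003]
force: [-1.5, -0.1, 0.1]
finger_gap: 0.998
gripper_force: 0.0
```

```bash
python3 - <<'E'
from h import *
np.set_printoptions(precision=4,suppress=True)
C=cam('wrist'); save('wrist','w3.png')
Z=dict(caddy_tab=.108,caddy_grip=.12,caddy=.015,jar=.015)
for q,z in Z.items():
    for r in m.mark_of('wrist',q)[:2]: print(q,round(r['p'],2),np.round(r['position']),at_z(C,r['position'],z))
s=m.sense();Rm=R.from_quat(s['tool_rot']).as_matrix();print(s['t'],s['tcp_pos'],np.degrees(np.arctan2(Rm[1,0],Rm[0,0])))
print(Rm)
E
```

```text
caddy_tab 0.85 [284. 146.] [0.4868 0.1624 0.108 ]
caddy_grip 0.71 [285. 236.] [0.5845 0.1508 0.12  ]
caddy_grip 0.55 [442. 217.] [0.5858 0.3253 0.12  ]
caddy 0.73 [284. 203.] [0.5791 0.1504 0.015 ]
jar 0.79 [306. 185.] [0.5561 0.1847 0.015 ]
jar 0.7 [262. 229.] [0.6152 0.1129 0.015 ]
14.35 [0.5256 0.1558 0.2824] 172.23699039175938
[[-0.9908  0.1351 -0.0032]
 [ 0.1351  0.9908 -0.0001]
 [ 0.0031 -0.0006 -1.    ]]
```

View pics/w3.png

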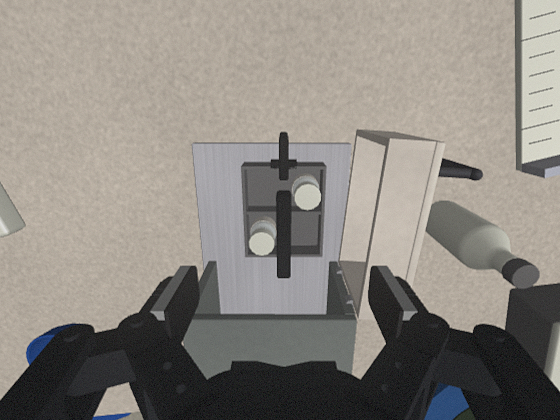

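The caddy stands on the shelf with its tray at (243–326, 163–256), and both jars are upright at (306,190) and (262,237). The top bar runs along column 284 (rows 190–277), and the door is still open.

step_arm --targets "-28 1 0 0;-55 2 10 0;-55 2 50 0;-55 2 90 0;-55 2 125 0;-55 2 150 0;-55 2 170 0;-55 2 181 0;-55 2 181 0"

```text
t: 15.25
tcp_pos: [0.5803, 0.1502, 0.1005]
tool_rot: [0.068, 0.998, -0.0, -0.002]
force: [1.5, 0.4, 0.0]
finger_gap: 1.003
gripper_force: 0.0
```

step_arm --targets "0 0 0 0;0 0 0 0;0 0 0 0;0 0 0 0;0 0 0 0;0 0 0 0;0 0 0 0" --gripper 1 --squeeze 60

```text
t: 15.95
tcp_pos: [0.5823, 0.1498, 0.1028]
tool_rot: [0.068, 0.998, -0.0, 0.0]
force: [-0.3, -2.4, 3.7]
finger_gap: 0.174
gripper_force: 60.5
```

step_arm --targets "0 0 -4 0;0 0 -12 0;0 0 -25 0;0 0 -40 0;0 0 -55 0;0 0 -70 0;0 0 -85 0;0 0 -100 0;0 0 -112 0;0 0 -120 0;0 0 -120 0"

```text
t: 17.05
tcp_pos: [0.5827, 0.1504, 0.2238]
tool_rot: [0.068, 0.998, 0.0, 0.001]
force: [0.2, -0.4, -5.7]
finger_gap: 0.176
gripper_force: 59.4
```

```bash
python3 - <<'E'
from h import *
np.set_printoptions(precision=4,suppress=True)
s=m.sense();Rm=R.from_quat(s['tool_rot']).as_matrix();print(s['t'],s['tcp_pos'],s['q'],np.degrees(np.arctan2(Rm[1,0],Rm[0,0])))
print(Rm.T@(np.array([.486,-.353,.221])-s['tcp_pos'])*1000)
C=cam('top');im=m.snapshot('top')
k=m.masks_of('top','scale_pan')
for r in k[:1]:
    print(r['p'],r['position'],r['pixels'].sum());c=max(cv2.findContours(r['pixels'].astype(np.uint8),0,2)[0],key=cv2.contourArea);b=cv2.minAreaRect(c);print(b,[at_z(C,p,.055)[:2] for p in cv2.boxPoints(b)])
E
```

```text
17.05 [0.5827 0.1504 0.2238] [ 0.067   0.5035  1.503   0.0001  1.1323 -1.3682] 172.2316166519722
[  27.8229 -511.8672    2.3722]
0.77 [443.8, 259.7] 6354
((446.0956115722656, 258.9980163574219), (89.34880065917969, 73.3173828125), 80.66500091552734) [array([ 0.5658, -0.2321]), array([ 0.598 , -0.4407]), array([ 0.3471, -0.4725]), array([ 0.3156, -0.2665])]
```

step_arm --targets "1 -6 -4 0;2 -18 -9 0;4 -38 -15 0;7 -66 -22 0;10 -98 -29 0;13 -130 -36 0;16 -162 -43 0;19 -194 -49 0;21 -226 -53 0;24 -252 -56 0;26 -270 -56 0;26 -276 -56 0"

```text
t: 18.35
tcp_pos: [0.518, -0.1223, 0.2785]
tool_rot: [0.069, 0.998, -0.0, -0.0]
force: [0.8, -0.2, -5.1]
finger_gap: 0.174
gripper_force: 59.4
```

step_arm --targets "0 0 0 0;0 0 0 0;0 0 0 0"

```text
t: 18.65
tcp_pos: [0.5189, -0.1188, 0.2782]
tool_rot: [0.067, 0.998, 0.0, -0.0]
force: [0.1, 0.1, -4.1]
finger_gap: 0.177
gripper_force: 59.4
```

```bash
python3 - <<'E'
from h import *
np.set_printoptions(precision=4,suppress=True)
s=m.sense();Rm=R.from_quat(s['tool_rot']).as_matrix();print(s['t'],s['tcp_pos'],s['force'],s['finger_gap'],np.degrees(np.arctan2(Rm[1,0],Rm[0,0])))
C=cam('wrist');save('wrist','w4.png')
for q,z in dict(scale_pan=.055,caddy_grip=.28,jar=.2).items():
    for r in m.mark_of('wrist',q)[:2]: print(q,round(r['p'],2),np.round(r['position']),at_z(C,r['position'],z))
E
```

```text
18.65 [ 0.5189 -0.1188  0.2782] [ 0.1427  0.1318 -4.1224] 0.17681766340434657 172.28540443598823
scale_pan 0.9 [ 94. 177.] [ 0.4853 -0.3526  0.055 ]
caddy_grip 0.88 [283. 285.] [ 0.528  -0.1198  0.28  ]
jar 0.85 [246. 250.] [ 0.5417 -0.1518  0.2   ]
jar 0.72 [320. 175.] [ 0.488  -0.0861  0.2   ]
```

View pics/w4.png

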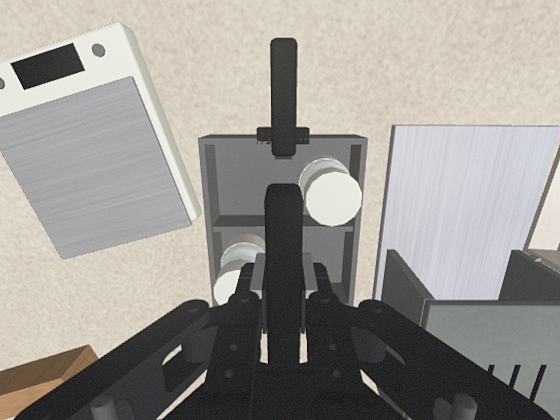

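The pan shows clearly, with corners near (133,77), (193,223) and (64,259). The caddy hangs level with both jars upright.

```bash
python3 - <<'E'
from h import *
np.set_printoptions(precision=4,suppress=True)
C=cam('wrist');P=[at_z(C,p,.055)[:2] for p in [(133,77),(193,223),(64,259),(0,117)]]
print(P, 'ctr',(P[0]+P[2])/2)
for a,b in [(0,1),(1,2),(0,3)]:
    d=P[b]-P[a];print(np.linalg.norm(d),np.degrees(np.arctan2(d[1],d[0])))
s=m.sense();Rm=R.from_quat(s['tool_rot']).as_matrix()
print(Rm.T@(np.array([.4855,-.3525,.221])-s['tcp_pos'])*1000)
E
```

```text
[array([ 0.3803, -0.2711]), array([ 0.5624, -0.2444]), array([ 0.5904, -0.4325]), array([ 0.4012, -0.4389])] ctr [ 0.4854 -0.3518]
0.18405986806528826 8.33880571677707
0.1901202826136406 -81.5103627109104
0.1690509012705129 -82.8847874968404
[   1.911  -235.8893   57.2105]
```

step_arm --targets "0 -6 0 -1;0 -18 0 -2;1 -38 0 -4;1 -66 0 -6;1 -96 0 -8;1 -126 0 -10;2 -156 0 -12;2 -184 10 -14;2 -208 25 -16;2 -226 40 -16;2 -234 50 -16;2 -236 58 -16"

```text
t: 20.05
tcp_pos: [0.4846, -0.3536, 0.2189]
tool_rot: [-0.071, 0.997, 0.001, -0.0]
force: [0.1, 0.3, -4.9]
finger_gap: 0.18
gripper_force: 59.4
```

step_arm --targets "0 0 8 0;0 0 16 0;0 0 24 0;0 0 32 0;0 0 40 0;0 0 48 0;0 0 52 0;0 0 56 0;0 0 58 0;0 0 60 0;0 0 60 0;0 0 60 0"

```text
t: 21.25
tcp_pos: [0.4851, -0.3534, 0.1605]
tool_rot: [-0.072, 0.997, -0.0, 0.0]
force: [-0.3, -0.9, -4.6]
finger_gap: 0.176
gripper_force: 59.4
```

```bash
python3 - <<'E'
from h import *
np.set_printoptions(precision=4,suppress=True)
s=m.sense();Rm=R.from_quat(s['tool_rot']).as_matrix();print(s['t'],s['tcp_pos'],s['force'],s['q'][5],np.degrees(np.arctan2(Rm[1,0],Rm[0,0])),Rm.T@(np.array([.4855,-.3525,.142])-s['tcp_pos'])*1000)
E
```

```text
21.25 [ 0.4851 -0.3534  0.1605] [-0.3007 -0.8755 -4.6281] -2.529915749189978 -171.77807532934577 [-0.479   0.8807 18.5231]
```

step_arm --targets "0 0 4 0;0 0 8 0;0 0 11 0;0 0 13 0;0 0 15 0;0 0 16 0;0 0 16 0;0 0 16 0"

```text
t: 22.05
tcp_pos: [0.4851, -0.3534, 0.1444]
tool_rot: [-0.072, 0.997, -0.0, 0.0]
force: [-0.1, 0.0, -5.0]
finger_gap: 0.178
gripper_force: 59.4
```

step_arm --targets "0 0 1 0;0 0 1 0;0 0 2 0;0 0 2 0"

```text
t: 22.45
tcp_pos: [0.4851, -0.3536, 0.1427]
tool_rot: [-0.072, 0.997, -0.0, 0.0]
force: [-0.8, -0.2, -1.3]
finger_gap: 0.175
gripper_force: 59.7
```

Contact is starting: the load fell from 5 N to 1.3 N.

step_arm --targets "0 0 0.5 0;0 0 0.5 0;0 0 1 0;0 0 1 0"

```text
t: 22.85
tcp_pos: [0.4852, -0.3539, 0.1426]
tool_rot: [-0.072, 0.997, -0.001, 0.0]
force: [-3.9, -0.8, 5.8]
finger_gap: 0.176
gripper_force: 60.9
```

step_arm --targets "0 0 0 0;0 0 0 0;0 0 0 0;0 0 0 0;0 0 0 0;0 0 -10 0;0 0 -30 0;0 0 -60 0;0 0 -100 0;0 0 -130 0;0 0 -150 0;0 0 -150 0" --gripper 0

```text
t: 24.05
tcp_pos: [0.4865, -0.3548, 0.2957]
tool_rot: [-0.072, 0.997, -0.003, 0.003]
force: [0.2, 0.2, 0.3]
finger_gap: 0.999
gripper_force: 0.0
```

```bash
python3 - <<'E'
from h import *
np.set_printoptions(precision=4,suppress=True)
C=cam('wrist');save('wrist','w5.png');save('top','top5.png')
for q,z in dict(scale_pan=.055,caddy=.055,caddy_grip=.16,jar=.062).items():
    for r in m.mark_of('wrist',q)[:2]: print(q,round(r['p'],2),np.round(r['position']),at_z(C,r['position'],z))
E
```

```text
caddy 0.73 [285. 171.] [ 0.4822 -0.3541  0.055 ]
caddy_grip 0.9 [289. 193.] [ 0.4817 -0.3498  0.16  ]
jar 0.93 [306. 146.] [ 0.4457 -0.3329  0.062 ]
jar 0.56 [262. 198.] [ 0.5209 -0.3799  0.062 ]
```

View pics/w5.png

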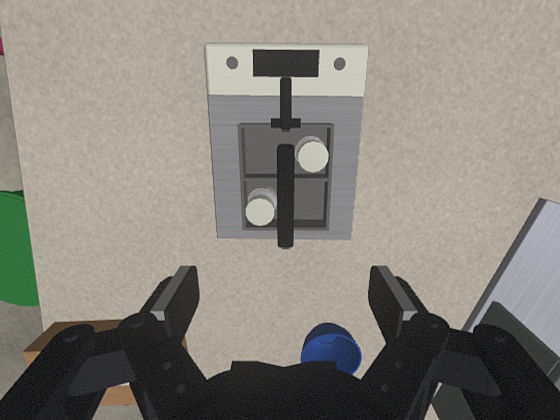

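View pics/top5.png

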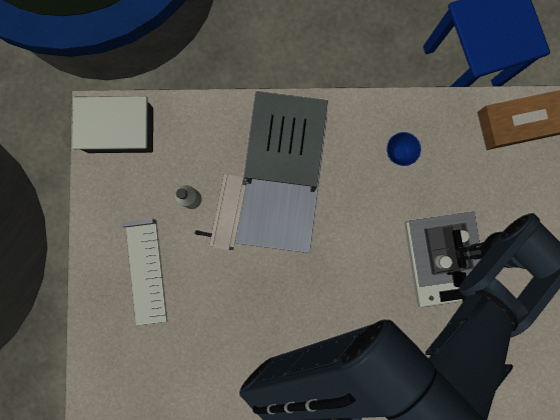

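The caddy stands square in the middle of the pan: tray (239–334, 123–230), pan (208–363, 96–240). Both jars are upright, the door is open, the bystanders have not moved, and the gripper is clear.

```bash
python3 -c "
from h import *
print(m.sign_off())"
```

```text
the job is handed in; nothing more can be done
None
```

The job is handed in at about 24 s of the 70 s limit: the door is open about 93°, the caddy is centred and square on the scale pan with both jars standing, and the bottle, tub and board are where they were.

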